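# Load the sample bottle into the bottle mixer

### The job

Load the blue-capped sample bottle into the bottle mixer: swing the orange keeper bar well back, past upright, lay the bottle on its side down in the V cradle with its cap at the blue end plate, let go, and swing the keeper fully shut over it. Leave everything else on the bench standing where it is.

Things in the scene. Friction and masses are not known exactly. Their poses are not given: they have to be found in the camera images.
- sample_mid (a point): Sample bottle, white plastic with a BLUE screw cap, standing upright among the others. 115 mm tall, 180 g (+-40 %); straight round body 56 mm across from the underside to 80 mm up, then a short shoulder, then a cap 46 mm across from 91 to 115 mm up. The point is on its axis, half-way up (57.5 mm above its underside); z runs along the bottle towards the cap.
- sample_cap (a point): Centre of the flat top of the sample bottle's blue cap, 57.5 mm from the mid point along its z.
- cradle (a point): Where the bottle's mid point lies when laid properly and centred in the mixer's V cradle, 105 mm above the bench. y is level, along the cradle, from the plain steel end plate to the BLUE end plate (cap end); z is up; +x is the keeper's hinge side. Between the two V rests the deck is free, 50 mm below this point.
- foot_rest (a point): Middle of the black V rest for the bottle's foot, 42.5 mm to -y of the cradle point and at its height; rest 20 mm long (y). Both V rests open upwards, sides at 45 degrees, reaching up to 9 mm below the cradle point's height and about 34 mm to either side.
- cap_rest (a point): Middle of the smaller black V rest for the cap, 45.5 mm to +y of the cradle point and at its height; rest 18 mm long (y).
- blue_plate (a point): Top middle of the BLUE end plate's inner face, 65.5 mm to +y of the cradle point and 10 mm below it. The steel end plate is its mirror image at -y, so the bottle has 8 mm of play at each end.
- deck (a point): Centre of the mixer's steel deck, straight below the cradle point, 55 mm above the bench. The mixer is fixed: white housing 200 (x) by 240 (y) by 50 mm high, centred here.
- keeper (a joint): Angle of the orange keeper bar, rad: 0 = fully shut, level across the bottle's foot end, 3 mm above a properly laid bottle; 1.57 = upright; up to 2.2 = leaning back. Stiff hinge: it stays where it is left; about 0.6 N at the grip moves it, about 1 N to lift it. A bottle that is not down in the cradle stops it from shutting.
- keeper_grip (a point): Middle of the keeper's grip block at its free end, 100 mm from the hinge axis. The block is 22 mm wide along the hinge axis (pinch it on these two sides, from above, at any angle of the bar), 18 mm along the bar and 14 mm thick. The bar is 18 mm wide and 6 mm thick.
- keeper_hinge (a point): Point on the keeper's hinge axis, in the middle of the bar's width: 48 mm to +x, 42.5 mm to -y and 35 mm above the cradle point. The axis is level, parallel to the cradle's y; opening lifts the grip up from the -x side and over to +x. A post 10 by 14 mm under it carries it.
- redjar_mid (a point): Same bottle as the sample bottle but with a RED screw cap: 115 mm tall, 56 mm across. The point is on its axis, half-way up (57.5 mm above its underside). Loose bystander.
- yellowjar_mid (a point): Same bottle as the sample bottle but with a YELLOW screw cap: 115 mm tall, 56 mm across. The point is on its axis, half-way up (57.5 mm above its underside). Loose bystander.
- beaker: Green glass beaker, 66 mm across, 90 mm tall, open at the top; origin at the centre of its underside. Loose bystander.
- dish: Closed glass dish, 56 mm across, 14 mm tall; origin at the centre of its underside. Loose bystander.
- tipbox: Blue box with a clear lid, 80 (x) by 115 (y) by 57 mm tall; origin at the centre of its underside. Loose bystander. Beyond it (y above 0.5 m, x 0.43 to 0.83 m) stands a fixed white balance with a glass chamber, 262 mm tall: keep the arm out of there.
- timer: Small white timer lying flat, 50 (x) by 70 (y) by 31 mm tall; origin at the centre of its underside. Loose bystander.
- spatula: Small steel lab spatula with a green handle, lying flat beyond the bottles, 180 mm long along its x, 16 mm wide, 8 mm tall; origin near its middle. Loose bystander.
Things that resemble listed ones, but are neither listed nor needed, are in the scene too. Leave any black or purple look-alike of the part that bears sample_mid alone.

How it is judged (in metres and radians):
On the way, in this order (a step that is already met when the one before it is completed fails the run):
1. the keeper is swung back, past upright (value of joint keeper above 1.5 rad), for 0.1 s.
2. the blue-capped bottle lies in the cradle, cap at the blue end, let go, with the keeper still open (x of sample_mid in the frame of cradle between -0.008 and 0.008 m and y of sample_mid in the frame of cradle between -0.014 and 0.014 m and z of sample_mid in the frame of cradle between -0.008 and 0.008 m and angle between the z axis of sample_mid and the y axis of cradle, either way round below 0.1 rad and y of sample_cap in the frame of cradle above 0.03 m and contact force between the fingers and sample below 0.2 N and value of joint keeper above 0.6 rad), for 0.2 s.
At the end, for the whole second after the job is handed in: The blue-capped bottle lies at rest in the cradle: its mid point within 8 mm sideways, 8 mm in height and 14 mm lengthwise of the cradle point, its axis within 0.10 rad of the cradle's, cap towards the blue end plate; the keeper is shut to within 0.10 rad (x of sample_mid in the frame of cradle between -0.008 and 0.008 m and y of sample_mid in the frame of cradle between -0.014 and 0.014 m and z of sample_mid in the frame of cradle between -0.008 and 0.008 m and angle between the z axis of sample_mid and the y axis of cradle, either way round below 0.1 rad and y of sample_cap in the frame of cradle above 0.03 m and value of joint keeper below 0.1 rad and linear speed of sample below 0.02 m/s); the robot touches nothing.
It fails at once if another loose thing is shifted by more than 25 mm (distance of any of redjar_mid, yellowjar_mid, beaker, dish, tipbox, timer, spatula from where it was at the start of the episode above 0.025 m).
It fails at once if another bottle or the beaker is tipped over (angle between any of redjar_mid, yellowjar_mid, beaker's own z axis and vertical above 0.5 rad).
It also fails if it takes over 67 s, if anything falls off the work surface, if the arm or the gripper's body presses on something with over 40 N, if the wrist force passes 120 N, or if a joint passes its speed limit or range.

### The arm

A 6-joint arm with a two-finger parallel gripper is mounted at the origin on the work surface. World frame = base frame: x ahead of the robot, y to its left, z up, the work surface at z = 0. Lengths are in m, angles in degrees, forces in N, time in s.
With the tool pointing down it reaches from about 0.325 to 0.775 m from the base axis. Payload 5.5 kg.
Tool frame: the origin (TCP) lies at the very end of the fingers, on their centre line; the grasp point (between the pads) lies bot.grip_point_offset behind it (bot.grip_point_offset is the distance from the TCP to the grasp point, in m); z points along the fingers, y is the line along which they close (so a half turn about z gives the same grasp; the last joint's range is limited). The gripper opens to 85 mm and grips with 20 to 120 N. Pads are 22 mm wide; open, the fingers measure 114 mm over their backs; the gripper's body (76 mm by 85 mm) begins 54 mm behind the grasp point. The pads swing forward as they close: fully open they stand 13 mm farther back than shut.
Start: joints at [62.183, 5.22, 70.514, -0, 104.267, -3.249], TCP at [0.249, 0.546, 0.231] pointing down, gripper open.
Joint ranges: [-164.24, 164.24], [-49.07, 125.15], [9.68, 141.18], [-86.29, 266.29], [3.28, 154.24], [-151.56, 151.56]. Speed limits (degrees/s): [147.25, 147.25, 172.46, 180, 180, 180].

### API

Orientations are given as [roll, pitch, yaw] about the fixed x, y, z axes, in that order (R = Rz(yaw) Ry(pitch) Rx(roll)).
In Python, from station import bot, vision gives the robot as it stands.
- The arm moves only by the tool move_arm, never from a script. Its argument "moves" is a list of rows, each a list of 3 entries, a list of its own where there are three numbers: the turn, a rotation vector about the tool's x, y, z in units of 5 degrees (1.0 is 5 degrees), then the shift along the tool's x, y, z in units of 50 mm (1.0 is 50 mm), then the closure, from -1 (fully open) to 1 (shut). In form: [[[ax, ay, az], [x, y, z], gripper], ...]. A call has 1 to 20 rows; each row shifts and turns the commanded pose from where the row before left it, along the tool's axes as they then stand; what a row does not reach is not made up. A row lasts 1/10 s, in which the tool goes at most 50 mm and 8.59 degrees, less where a joint would pass 70% of its speed; a pose out of reach is approached as far as the arm can. A call is refused whole if a number of a shift passes 1 or a number of a turn 1, either way. A call with a gripper value outside its range is refused whole. The fingers move at their own pace and stop on an object; "force" is the grip in N (left out, the last holds). Time passes only in rows, so rows that do not move let the fingers close. It gives the time, the measured TCP pose, the force, the opening and the grip force at its end, in the units of the state.
- bot.read_state(): the state, without advancing time (a new reading comes with each control period).
- vision.get_image(name): name is "scene" or "top"; returns the picture (480x640x3 uint8, red, green, blue); there is no depth.
- vision.get_calibration(name): a dict with "K" (3x3 intrinsics, pixels), "pose" (4x4, takes a point from camera to world coordinates). Camera axes: x right, y down, z forward; pixel columns grow to the right and rows downward; lengths in m; the calibration is good to about 2 mm. A picture is of the moment at which its call begins. get_calibration takes no time and is no camera call.
- bot.hand_in(): hands the job in; it is judged then, once.
Trained networks look in the newest picture that a camera, given by its name, has taken for a name from the list of things; names that differ only in an ending like _2 or _b are one class to them, and where a whole thing is asked for, a point or a joint stands for the part that bears it (a point fixed in the world has none). Each returns a list of dicts, best first, with "p" (0 to 1); they miss things now and then, are a little off and sometimes report something else, mostly with a low value. They report only what shows in the picture. A call takes as long as a camera call. They do not tell look-alikes from the thing itself.
- vision.look_for(camera, query): "point" ([column, row] as shares, 0 to 1, of the picture: columns of its width, rows of its height, amid what is visible of it).
- vision.trace(camera, query): "mask" (480x640 bool, what is visible of it) and "point" ([column, row] as shares, 0 to 1, of the picture: columns of its width, rows of its height, amid what is visible of it).
- vision.tip_of(camera, query): "point" ([column, row] as shares, 0 to 1, of the picture: columns of its width, rows of its height: a listed point, or the origin of a listed thing).
The state is a dict: "time_s": time; "joint_positions": joint angles; "joint_vel": joint speeds; "joint_efforts": joint torques, N m; "tool_pos": TCP position; "orientation": TCP orientation; "contact_force": force on the tool from outside, world axes, zero at the start; "wrist_torque": the same for the moment, N m; "grip_width": finger opening in m; "grip_force": force on a finger pad.
Only numpy, scipy, OpenCV 4.12 (cv2) and the standard library are available. Lean on these libraries where they do the work, as an engineer would, in place of code of your own. Each camera call takes 0.05 s, during which the arm holds its last target. There are 200 camera calls.

## Working session

There is one attempt and no reset: what is moved stays moved. The work goes in short steps, Python scripts to look and compute and a tool call to move; the robot and the scene stay as the last step left them, time stands still between calls to the robot, and variables do not carry over. Pictures are saved under pics/ and viewed, at most 10 in all, crops included, and the job is handed in when it is done.

Besides the shell and the picture viewer there is one more tool, called after "Request:" as name(argument=value, ...), one argument or row to a line, values as JSON. move_arm: Moves the arm, as the interface text tells. Its arguments: {"type":"object","properties":{"moves":{"type":"array","items":{"type":"array"}},"force":{"type":"number"}},"required":["moves"]}

```bash
mkdir -p pics; ls; python3 - <<'E'
from station import bot, vision
import cv2, numpy as np
for n in("scene","top"):
    im=vision.get_image(n); cv2.imwrite(f"pics/{n}0.png",im[:,:,::-1])
    c=vision.get_calibration(n); print(n,np.round(c["K"],1).tolist(),np.round(c["pose"],4).tolist())
    for q in["sample_mid","sample_cap","cradle","foot_rest","cap_rest","blue_plate","deck","keeper_grip","keeper_hinge","redjar_mid","yellowjar_mid"]:
        print(q,[(np.round(np.array(d["point"])*[640,480],1).tolist(),round(d["p"],2)) for d in vision.tip_of(n,q)[:4]])
print(bot.read_state(), bot.grip_point_offset)
E
```

```text
pics
scene [[597.9, 0.0, 318.4], [0.0, 597.9, 243.4], [0.0, 0.0, 1.0]] [[-0.8821, 0.2597, -0.3931, 1.0529], [0.4709, 0.507, -0.7219, 0.9917], [0.0118, -0.8219, -0.5695, 0.8746], [0.0, 0.0, 0.0, 1.0]]
sample_mid [([399.7, 266.7], 0.92), ([440.9, 268.6], 0.83), ([385.1, 304.6], 0.82), ([471.8, 356.8], 0.72)]
sample_cap [([387.8, 278.9], 0.97), ([400.4, 243.7], 0.92), ([467.4, 302.4], 0.81), ([480.7, 329.9], 0.6)]
cradle [([270.3, 198.6], 0.6)]
foot_rest []
cap_rest [([282.9, 201.2], 0.81), ([227.0, 301.0], 0.24)]
blue_plate [([286.1, 212.1], 0.76)]
deck [([386.3, 282.1], 0.61), ([261.7, 189.7], 0.44)]
keeper_grip [([271.9, 162.2], 0.59)]
keeper_hinge [([244.1, 186.2], 0.77)]
redjar_mid [([286.5, 290.1], 0.87), ([287.5, 208.1], 0.65)]
yellowjar_mid [([341.0, 339.2], 0.77)]
top [[482.4, 0.0, 311.7], [0.0, 482.4, 241.8], [0.0, 0.0, 1.0]] [[0.021, -0.9916, 0.1273, 0.3969], [-0.9992, -0.0166, 0.0352, 0.03], [-0.0328, -0.1279, -0.9912, 0.9617], [0.0, 0.0, 0.0, 1.0]]
sample_mid [([122.7, 292.8], 0.93), ([229.9, 264.7], 0.92), ([282.8, 321.4], 0.92), ([249.1, 358.8], 0.7)]
sample_cap [([224.6,
[... 488 characters left out ...]
2, 'joint_positions': array([ 6.21815827e+01,  5.22116967e+00,  7.05145012e+01, -1.02524488e-03,
        1.04265024e+02, -3.24932406e+00]), 'joint_vel': array([ 0.09187299, -0.03089232, -0.06362482,  0.07551402, -0.05503221,
       -0.01616935]), 'joint_efforts': array([-2.15286523e-04, -4.58480179e+01, -4.18089616e+01, -7.16605791e-05,
        8.62929646e-04, -5.85470360e-06]), 'tool_pos': array([0.24949823, 0.54569083, 0.23125351]), 'orientation': array([-1.79999249e+02,  9.52628090e-04,  1.55430654e+02]), 'contact_force': array([ 0.67036451, -0.455886  , -0.88383093]), 'wrist_torque': array([0.05732596, 0.04909671, 0.04601514]), 'grip_force': 0.0, 'grip_width': 0.08569245618793282} 0.0187
```

View pics/scene0.png

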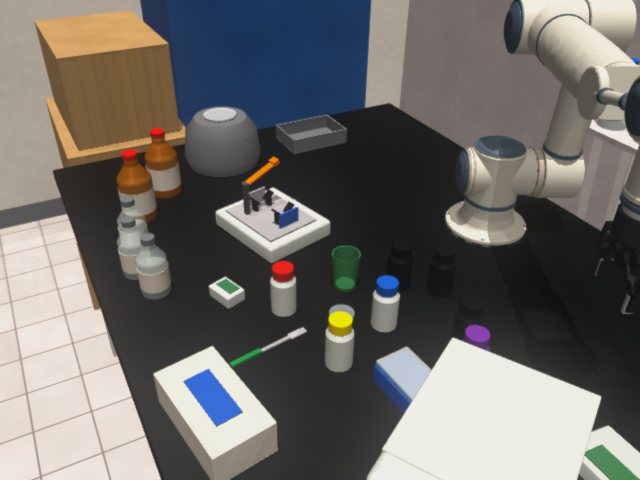

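View pics/top0.png

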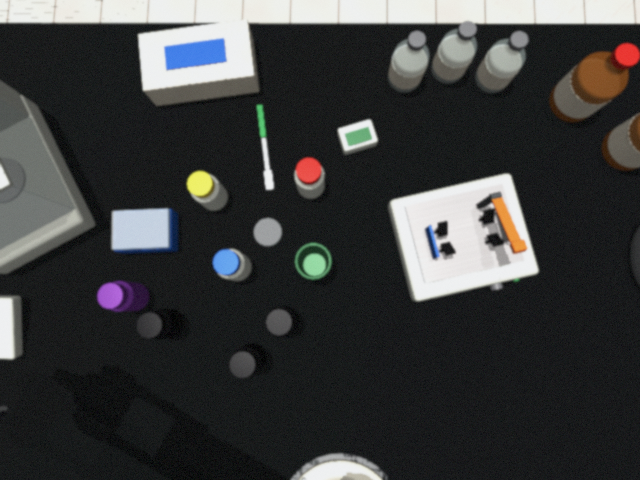

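The view shows one blue-capped white bottle, at scene (385,304) and top (230,265). Things that could be mistaken for it, in top pixels: black bottles (150,325), (279,322) and (243,364), purple (117,296), red (309,178), yellow (205,190). There is also a dish at (267,232). The keeper stands partly open, with its grip at about top (517,245) and scene (275,162). I'll now fit the positions.

```bash
cat > h.py <<'E'
from station import bot, vision
import cv2, numpy as np
from scipy.optimize import least_squares
C={n:vision.get_calibration(n) for n in("scene","top")}
def proj(n,P):
    T=np.linalg.inv(C[n]["pose"]); P=np.atleast_2d(P)
    q=(T[:3,:3]@P.T+T[:3,3:]); q=C[n]["K"]@q; return (q[:2]/q[2]).T
def onz(n,p,z):
    T=C[n]["pose"]; d=T[:3,:3]@np.linalg.inv(C[n]["K"])@[p[0],p[1],1]; o=T[:3,3]
    return o+d*(z-o[2])/d[2]
def tri(ps,pt):
    A=[];b=[]
    f=lambda P:np.r_[proj("scene",P)[0]-ps,proj("top",P)[0]-pt]
    r=least_squares(f,[.5,0,.1]); return r.x,np.abs(r.fun).max()
def mixer(p,Q):
    x,y,w=p; c,s=np.cos(w),np.sin(w); Q=np.atleast_2d(Q)
    return np.c_[x+c*Q[:,0]-s*Q[:,1], y+s*Q[:,0]+c*Q[:,1], .105+Q[:,2]]
def grip(a,r=.1): return [.048-r*np.cos(a),-.0425,.035+r*np.sin(a)]
E
cat > fit.py <<'E'
from h import *
L={"cradle":[0,0,0],"foot_rest":[0,-.0425,0],"cap_rest":[0,.0455,0],"blue_plate":[0,.0655,-.01],"keeper_hinge":[.048,-.0425,.035],"deck":[0,0,-.05]}
obs=[]
im={n:vision.get_image(n) for n in C}
for n in C:
    for q in L:
        for d in vision.tip_of(n,q)[:1]:
            if d["p"]>.5 and not(n=="scene" and q=="deck"): obs.append((n,q,np.array(d["point"])*[640,480]))
f=lambda p:np.concatenate([proj(n,mixer(p,L[q]))[0]-u for n,q,u in obs])
best=min((least_squares(f,[.45,-.3,w],loss="soft_l1",f_scale=2) for w in np.arange(-3,3.1,.7)),key=lambda r:r.cost)
p=best.x; print("mixer",p[:2].round(4),np.degrees(p[2]).round(2))
for o,r in zip(obs,best.fun.reshape(-1,2)): print(o[0],o[1],r.round(1))
m={}
for n in C:
    hsv=cv2.cvtColor(im[n],cv2.COLOR_RGB2HSV); k=cv2.inRange(hsv,(8,180,120),(20,255,255))
    u=proj(n,mixer(p,[0,-.04,.05]))[0]; yy,xx=np.nonzero(k); s=np.hypot(xx-u[0],yy-u[1])<60
    m[n]=np.c_[xx,yy][s].mean(0)
print("orange centroid",m)
# bottle cap top centres
for q in ["sample_cap","keeper_grip","redjar_mid","yellowjar_mid","beaker","dish","tipbox","timer"]:
    for n in C: print(q,n,[np.round(np.array(d["point"])*[640,480],1).tolist() for d in vision.tip_of(n,q)[:4]])
def blue(n,c):
    hsv=cv2.cvtColor(im[n],cv2.COLOR_RGB2HSV);k=cv2.inRange(hsv,(100,140,60),(125,255,255))
    yy,xx=np.nonzero(k); s=np.hypot(xx-c[0],yy-c[1])<22; return np.c_[xx,yy][s]
bs,bt=blue("scene",(387,286)),blue("top",(228,262))
print("blue cap centroids",bs.mean(0),bt.mean(0),tri(bs.mean(0),bt.mean(0)))
# overlay
H=[[sx*.1,sy*.12,z] for z in(-.055,-.105) for sx,sy in((-1,-1),(1,-1),(1,1),(-1,1))]
for n in C:
    o=im[n][:,:,::-1].copy()
    for Q in H+list(L.values())+[grip(a) for a in np.arange(0,2.3,.2)]:
        u=proj(n,mixer(p,Q))[0]; cv2.circle(o,tuple(int(v*8) for v in u),8,(0,0,255),-1,shift=3)
    u=proj(n,mixer(p,[0,0,0]))[0].astype(int); cr=o[u[1]-75:u[1]+75,u[0]-100:u[0]+100]
    cv2.imwrite(f"pics/mix_{n}.png",cv2.resize(cr,None,fx=4,fy=4,interpolation=cv2.INTER_CUBIC))
a=cv2.imread("pics/mix_scene.png");b=cv2.imread("pics/mix_top.png");cv2.imwrite("pics/mix.png",cv2.resize(np.hstack([a,b]),(800,300)))
cv2.imwrite("pics/bot.png",cv2.resize(np.hstack([im["top"][200:320,160:320],im["scene"][230:350,310:470]])[:,:,::-1],None,fx=2.4,fy=2.4))
E
python3 fit.py
```

```text
mixer [ 0.5327 -0.2228] 12.38
scene cradle [-1.5 -1.5]
scene foot_rest [ 0.4 -1. ]
scene cap_rest [1.2 1.9]
scene blue_plate [ 2.  -1.4]
scene keeper_hinge [-3.3  0.3]
top cradle [1.3 1.2]
top foot_rest [-3.8  0.4]
top cap_rest [2.5 0.7]
top blue_plate [-3.9 -1.8]
top keeper_hinge [0.1 0.4]
top deck [ 0.4 -2. ]
orange centroid {'scene': array([262.82264151, 169.98490566]), 'top': array([508.232, 226.182])}
sample_cap scene [[471.8, 300.6], [400.3, 242.4], [477.6, 331.5], [444.7, 246.5]]
sample_cap top [[276.0, 322.7], [149.8, 324.0], [110.5, 293.9], [243.3, 364.1]]
keeper_grip scene [[274.9, 162.9]]
keeper_grip top [[308.5, 176.6], [515.2, 246.8]]
redjar_mid scene [[284.5, 287.6]]
redjar_mid top [[310.1, 173.4]]
yellowjar_mid scene [[387.6, 279.0], [339.8, 341.5]]
yellowjar_mid top [[206.0, 191.7], [150.0, 236.5], [438.1, 239.9]]
beaker scene [[344.7, 283.6]]
beaker top [[315.3, 263.2]]
dish scene [[343.1, 315.6]]
dish top [[269.5, 228.9], [497.7, 196.8]]
tipbox scene [[405.5, 391.6]]
tipbox top [[149.5, 231.9], [206.8, 187.8]]
timer scene [[224.7, 296.2]]
timer top [[358.5, 136.6]]
blue cap centroids [386.98850575 284.91954023] [224.83272727 261.48363636] (array([0.46840471, 0.21507812, 0.10707077]), np.float64(0.013894218648317747))
```

View pics/mix.png

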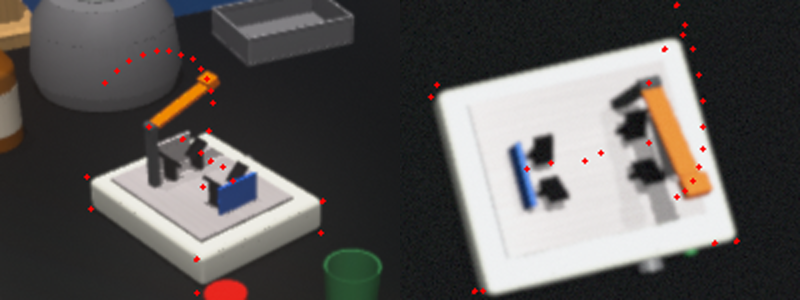

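View pics/bot.png

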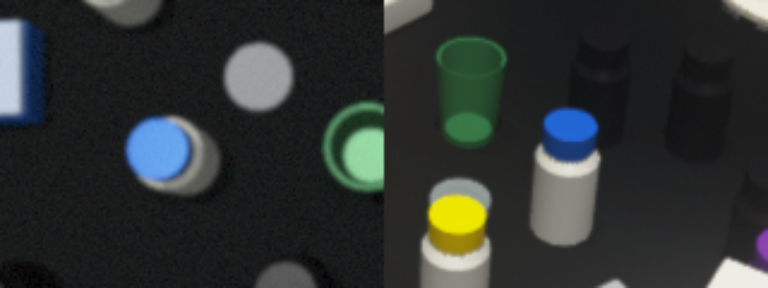

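The mixer model is close, but its yaw looks a few degrees low in the top view. The blue-capped bottle stands alone at top crop (160,150), so the choice is confirmed. Next I'll refine the fit with silhouettes.

```bash
cat > ref.py <<'E'
from h import *
from scipy.optimize import minimize
im={n:vision.get_image(n) for n in C}
def comp(n,k,u):
    k=cv2.morphologyEx(k,cv2.MORPH_CLOSE,np.ones((3,3)))
    _,lab=cv2.connectedComponents(k); yy,xx=np.nonzero(k); i=np.argmin((xx-u[0])**2+(yy-u[1])**2)
    m=np.uint8(lab==lab[yy[i],xx[i]]); h=cv2.convexHull(cv2.findNonZero(m)); o=np.zeros((480*4,640*4),np.uint8)
    return cv2.resize(cv2.fillConvexPoly(np.zeros((480,640),np.uint8),h,255),(2560,1920),interpolation=cv2.INTER_LINEAR)>127
def sil(n,P):
    h=cv2.convexHull(((proj(n,P)+.5)*4*16).astype(np.int32)); o=np.zeros((1920,2560),np.uint8); cv2.fillConvexPoly(o,h,1,shift=4); return o>0
def fit(pts,masks,x0,step):
    f=lambda p:sum(1-(s&m).sum()/(s|m).sum() for n,m in masks.items() for s in[sil(n,pts(p))])
    r=minimize(f,x0,method="Nelder-Mead",options=dict(initial_simplex=np.vstack([x0]+[np.array(x0)+np.eye(len(x0))[i]*step[i] for i in range(len(x0))]),xatol=2e-4,fatol=1e-4)); return r.x,r.fun
H=np.array([[sx*.1,sy*.12,z] for z in(-.055,-.105) for sx in(-1,1) for sy in(-1,1)])
white={n:cv2.inRange(cv2.cvtColor(im[n],cv2.COLOR_RGB2HSV),(0,0,110),(180,60,255)) for n in C}
M={n:comp(n,white[n],u) for n,u in(("scene",(270,240)),("top",(410,250)))}
print("areas",{n:M[n].sum()/16 for n in M})
for k in(M,{"top":M["top"]},{"scene":M["scene"]}):
    p,e=fit(lambda p:mixer(p,H),k,[.5327,-.2228,.24],[.01,.01,.05]); print("mixer",list(k),p.round(4),np.degrees(p[2]).round(2),"err",round(e,3))
t=np.linspace(0,2*np.pi,40)
B=np.vstack([np.c_[r*np.cos(t),r*np.sin(t),0*t+z] for r,z in((.028,0),(.028,.08),(.023,.091),(.023,.115))])
def bmask(n,u):
    hsv=cv2.cvtColor(im[n],cv2.COLOR_RGB2HSV); return comp(n,white[n]|cv2.inRange(hsv,(100,120,60),(125,255,255)),u)
M={n:bmask(n,u) for n,u in(("scene",(385,310)),("top",(228,262)))}
print("areas",{n:M[n].sum()/16 for n in M})
for k in(M,{"top":M["top"]},{"scene":M["scene"]}):
    b,e=fit(lambda p:B+[p[0],p[1],0],k,[.468,.215],[.01,.01]); print("bottle",list(k),b.round(4),"err",round(e,3))
g,e=tri((274,162),(516,246)); print("grip",g.round(4),e)
for n,q in(("top",(268,232)),("top",(314,262))): print("dish/beaker", onz(n,q,.014).round(3),onz(n,q,.05).round(3))
for n,q in (("red",(309,172)),("yel",(200,184)),("blk",(279,322)),("blk2",(243,364)),("blk3",(150,325))): print(n,onz("top",q,.115).round(3))
E
python3 ref.py
```

```text
areas {'scene': np.float64(5165.75), 'top': np.float64(14016.75)}
mixer ['scene', 'top'] [ 0.5305 -0.2277  0.2286] 13.1 err 0.146
mixer ['top'] [ 0.5304 -0.2245  0.2447] 14.02 err 0.054
mixer ['scene'] [ 0.5247 -0.237   0.2375] 13.61 err 0.079
areas {'scene': np.float64(1376.75), 'top': np.float64(832.75)}
bottle ['scene', 'top'] [0.4684 0.2153] err 0.272
bottle ['top'] [0.469  0.2174] err 0.164
bottle ['scene'] [0.4655 0.2114] err 0.051
grip [ 0.4968 -0.2746  0.1717] 0.10429413933456999
dish/beaker [0.537 0.151 0.014] [0.531 0.147 0.05 ]
dish/beaker [0.478 0.058 0.014] [0.475 0.057 0.05 ]
red [0.632 0.068 0.115]
yel [0.608 0.265 0.115]
blk [0.364 0.114 0.115]
blk2 [0.291 0.174 0.115]
blk3 [0.354 0.34  0.115]
```

```bash
sed -i 's/(0,0,110),(180,60,255)/(0,0,TH),(180,70,255)/; s/^im={/import sys; TH=int(sys.argv[1])\nim={/' ref.py; for t in 60 80 95; do echo T$t; python3 ref.py $t | egrep 'areas|mixer|bottle'; done; python3 - <<'E'
from h import *
im=vision.get_image("top")
print(im[255,195:262:2].max(1)); print(im[270,195:262:2].max(1)); print(im[250,380:440:2].max(1));print(im[150:200,470].max(1)); print(im[265:305,470].max(1))
im=vision.get_image("scene");print(im[230,205:240:1].max(1)); print(im[240:275,272].max(1))
E
```

```text
T60
areas {'scene': np.float64(5569.75), 'top': np.float64(14516.75)}
mixer ['scene', 'top'] [ 0.5289 -0.2269  0.2365] 13.55 err 0.115
mixer ['top'] [ 0.5302 -0.2255  0.2443] 14.0 err 0.047
mixer ['scene'] [ 0.5272 -0.2328  0.2432] 13.93 err 0.042
areas {'scene': np.float64(1501.75), 'top': np.float64(1056.75)}
bottle ['scene', 'top'] [0.4678 0.2143] err 0.137
bottle ['top'] [0.4687 0.2144] err 0.076
bottle ['scene'] [0.4668 0.2129] err 0.057
T80
areas {'scene': np.float64(5475.75), 'top': np.float64(14274.75)}
mixer ['scene', 'top'] [ 0.529  -0.2276  0.2419] 13.86 err 0.118
mixer ['top'] [ 0.5306 -0.2257  0.2409] 13.8 err 0.047
mixer ['scene'] [ 0.5265 -0.2344  0.2428] 13.91 err 0.045
areas {'scene': np.float64(1447.75), 'top': np.float64(984.75)}
bottle ['scene', 'top'] [0.4684 0.2152] err 0.11
bottle ['top'] [0.4684 0.2157] err 0.047
bottle ['scene'] [0.4661 0.2118] err 0.03
T95
areas {'scene': np.float64(5390.75), 'top': np.float64(14147.75)}
mixer ['scene', 'top'] [ 0.53   -0.2289  0.2463] 14.11 err 0.131
mixer ['top'] [ 0.5301 -0.2255  0.2444] 14.01 err 0.051
mixer ['scene'] [ 
[... 591 characters left out ...]
2 236 238 239 237 234 220 152  81 131 223 182]
[ 32  32  31  32  31  27  28  23  27  32  24  26  26  29  27  28  27  27
  27  30  23  27  26  29  28  27  31  27  27  26  64 129 199 230 238 240
 241 242 241 239 238 234 231 229 230 231 231 229 229 229]
[232 231 230 230 232 232 231 231 237 239 241 240 239 241 240 241 242 240
 241 241 240 235 222 183 118  65  34  29  34  34  25  29  27  23  30  22
  33  26  22  28]
[ 36  36  36  36  36  36  36  36  37  36  37  37  38  38  38  39  36  33
  39  56  81 107 115 117 120 121 122 124 125 126 128 129 133 140 158]
[127 160 230 237 237 237 237 236 232 222 190 159 142 138 136 134 133 132
 131 131 130 125 100  55  67 111 160 186 180 169 123  92  89  88  87]
```

```bash
cat >> h.py <<'E'
from scipy.spatial.transform import Rotation as Ro
def need(pos,R,rot_first=True):
    """remaining turn (units of 5deg) and shift (units of 50mm), turn first, then shift in the turned tool axes"""
    s=bot.read_state(); R0=Ro.from_euler("xyz",s["orientation"],degrees=True)
    rv=(R0.inv()*R).as_rotvec(degrees=True)/5
    sh=(R if rot_first else R0).inv().apply(np.array(pos)-s["tool_pos"])/.05
    print("turn",rv.round(2),"shift",sh.round(2),"t",s["time_s"],"w",round(s["grip_width"],4),"F",s["contact_force"].round(1),"J",s["joint_positions"].round(0))
def rpy(r,p,y): return Ro.from_euler("xyz",[r,p,y],degrees=True)
E
python3 -c "
from h import *
need([.4955,-.277,.231],rpy(180,0,13.9))"
```

```text
turn [-0.    0.   28.31] shift [8.200e-01 1.715e+01 1.000e-02] t 3.2 w 0.0857 F [-0.2  0.2 -0.1] J [ 62.   5.  71.   0. 104.  -3.]
```

Request:
move_arm(
  moves=[
    [[0, 0, 1], [0, 0, 0], -1],
    [[0, 0, 1], [0, 0, 0], -1],
    [[0, 0, 1], [0, 0, 0], -1],
    [[0, 0, 1], [0, 0, 0], -1],
    [[0, 0, 1], [0, 0, 0], -1],
    [[0, 0, 1], [0, 0, 0], -1],
    [[0, 0, 1], [0, 0, 0], -1],
    [[0, 0, 1], [0, 0, 0], -1],
    [[0, 0, 1], [0, 0, 0], -1],
    [[0, 0, 1], [0, 0, 0], -1],
    [[0, 0, 1], [0, 0, 0], -1],
    [[0, 0, 1], [0, 0, 0], -1],
    [[0, 0, 1], [0, 0, 0], -1],
    [[0, 0, 1], [0, 0, 0], -1],
  ],
)

```text
time_s: 4.6
tool_pos: [0.2495, 0.5457, 0.2313]
orientation: [-180.0, 0.0, 85.2]
contact_force: [-0.7, -0.4, 0.7]
grip_width: 0.0854
grip_force: 0.0
```

Request:
move_arm(
  moves=[
    [[0, 0, 1], [0, 0, 0], -1],
    [[0, 0, 1], [0, 0, 0], -1],
    [[0, 0, 1], [0, 0, 0], -1],
    [[0, 0, 1], [0, 0, 0], -1],
    [[0, 0, 1], [0, 0, 0], -1],
    [[0, 0, 1], [0, 0, 0], -1],
    [[0, 0, 1], [0, 0, 0], -1],
    [[0, 0, 1], [0, 0, 0], -1],
    [[0, 0, 1], [0, 0, 0], -1],
    [[0, 0, 1], [0, 0, 0], -1],
    [[0, 0, 1], [0, 0, 0], -1],
    [[0, 0, 1], [0, 0, 0], -1],
    [[0, 0, 1], [0, 0, 0], -1],
    [[0, 0, 1], [0, 0, 0], -1],
    [[0, 0, 0.3], [0, 0, 0], -1],
  ],
)

```text
time_s: 6.1
tool_pos: [0.2495, 0.5457, 0.2313]
orientation: [-180.0, -0.0, 13.8]
contact_force: [-0.4, 0.3, 0.9]
grip_width: 0.0855
grip_force: 0.0
```

Request:
move_arm(
  moves=[
    [[0, 0, 0], [0.05, 0.9, 0], -1],
    [[0, 0, 0], [0.05, 0.9, 0], -1],
    [[0, 0, 0], [0.05, 0.9, 0], -1],
    [[0, 0, 0], [0.05, 0.9, 0], -1],
    [[0, 0, 0], [0.05, 0.9, 0], -1],
    [[0, 0, 0], [0.05, 0.9, 0], -1],
    [[0, 0, 0], [0.05, 0.9, 0], -1],
    [[0, 0, 0], [0.05, 0.9, 0], -1],
    [[0, 0, 0], [0.05, 0.9, 0], -1],
    [[0, 0, 0], [0.05, 0.9, 0], -1],
    [[0, 0, 0], [0.05, 0.9, 0], -1],
    [[0, 0, 0], [0.05, 0.9, 0], -1],
    [[0, 0, 0], [0.05, 0.9, 0], -1],
    [[0, 0, 0], [0.05, 0.9, 0], -1],
    [[0, 0, 0], [0.05, 0.9, 0], -1],
    [[0, 0, 0], [0.05, 0.9, 0], -1],
    [[0, 0, 0], [0, 0.9, 0], -1],
    [[0, 0, 0], [0, 0.9, 0], -1],
    [[0, 0, 0], [0, 0.9, 0], -1],
  ],
)

```text
time_s: 8.0
tool_pos: [0.4943, -0.2765, 0.2314]
orientation: [180.0, -0.0, 14.0]
contact_force: [0.3, 0.7, 0.9]
grip_width: 0.0853
grip_force: 0.0
```

```bash
python3 -c "
from h import *
need([.4955,-.277,.152],rpy(180,0,13.9))
o=[]
for n,u in (('scene',(272,180)),('top',(500,230))):
    im=vision.get_image(n)[:,:,::-1]; o.append(cv2.resize(im[u[1]-75:u[1]+75,u[0]-100:u[0]+100],(400,300)))
cv2.imwrite('pics/ab.png',np.hstack(o))"
```

```text
turn [ 0.   -0.    0.02] shift [0.02 0.02 1.59] t 8.0 w 0.0853 F [0.3 0.7 0.9] J [-33.  -0.  76.   0. 104.  43.]
```

View pics/ab.png

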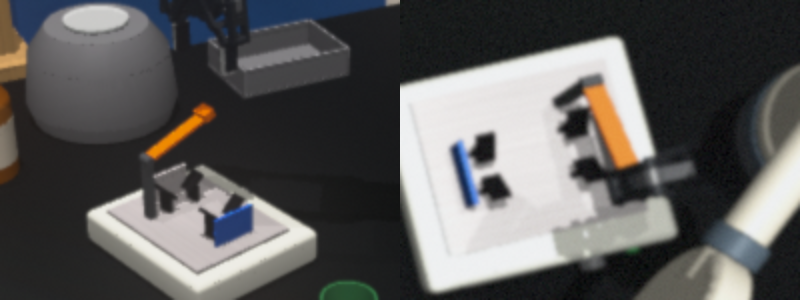

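The scene crop shows the fingers straddling the grip block from above, at about (208,59) against the grip at (204,112). I'll descend and pinch.

Request:
move_arm(
  moves=[
    [[0, 0, 0], [0, 0, 0.4], -1],
    [[0, 0, 0], [0, 0, 0.4], -1],
    [[0, 0, 0], [0, 0, 0.4], -1],
    [[0, 0, 0], [0, 0, 0.38], -1],
    [[0, 0, 0], [0, 0, 0], 0.5],
    [[0, 0, 0], [0, 0, 0], 1],
    [[0, 0, 0], [0, 0, 0], 1],
    [[0, 0, 0], [0, 0, 0], 1],
    [[0, 0, 0], [0, 0, 0], 1],
    [[0, 0, 0], [0, 0, 0], 1],
  ],
  force=25,
)

```text
time_s: 9.1
tool_pos: [0.495, -0.2768, 0.1541]
orientation: [179.7, -0.1, 13.9]
contact_force: [2.4, -8.6, 0.1]
grip_width: 0.0212
grip_force: 30.3
```

```bash
python3 -c "
from h import *
need([.4955,-.277,.152],rpy(180,0,13.9))"
```

```text
turn [ 0.07 -0.03 -0.  ] shift [0.01 0.01 0.04] t 9.1 w 0.0212 F [ 2.4 -8.6  0.1] J [-33.  -0.  84.  -0.  96.  44.]
```

Request:
move_arm(
  moves=[
    [[0, 0, 0], [0.1, 0.04, -0.23], 1],
    [[0, 0, 0], [0.12, 0, -0.22], 1],
    [[0, 0, 0], [0.15, 0, -0.2], 1],
    [[0, 0, 0], [0.17, 0, -0.18], 1],
    [[0, 0, 0], [0.2, 0, -0.16], 1],
    [[0, 0, 0], [0.21, 0, -0.13], 1],
    [[0, 0, 0], [0.23, 0, -0.1], 1],
    [[0, 0, 0], [0.24, 0, -0.07], 1],
    [[0, 0, 0], [0.25, 0, -0.04], 1],
    [[0, 0, 0], [0.25, 0, -0.01], 1],
    [[0, 0, 0], [0.25, 0, 0.02], 1],
    [[0, 0, 0], [0.24, 0, 0.05], 1],
    [[0, 0, 0], [0.24, 0, 0.08], 1],
    [[0, 0, 0], [0.22, 0, 0.11], 1],
    [[0, 0, 0], [0, 0, 0], 1],
    [[0, 0, 0], [0, 0, 0], 1],
  ],
)

```text
time_s: 10.7
tool_pos: [0.6359, -0.2418, 0.2081]
orientation: [179.9, -0.3, 14.0]
contact_force: [3.0, -0.7, 5.4]
grip_width: 0.0213
grip_force: 32.1
```

```bash
python3 -c "
from h import *
need([.495,-.2768,.1541],rpy(180,0,13.9))"
```

```text
turn [ 0.03 -0.05  0.02] shift [-2.9   0.    1.08] t 10.7 w 0.0213 F [ 3.  -0.7  5.4] J [-24.  17.  59.   0. 103.  52.]
```

Request:
move_arm(
  moves=[
    [[0, 0, 0], [0, 0, 0], 0],
    [[0, 0, 0], [0, 0, 0], -1],
    [[0, 0, 0], [0, 0, 0], -1],
    [[0, 0, 0], [0, 0, 0], -1],
    [[0, 0, 0], [0, 0, -0.4], -1],
    [[0, 0, 0], [0, 0, -0.4], -1],
    [[0, 0, 0], [-0.4, -0.3, -0.1], -1],
    [[0, 0, 0], [-0.4, -0.6, 0], -1],
    [[0, 0, 0], [-0.4, -0.8, 0], -1],
    [[0, 0, 0], [-0.4, -0.8, 0], -1],
  ],
)

```text
time_s: 11.7
tool_pos: [0.5249, -0.1391, 0.2508]
orientation: [-180.0, 0.0, 13.9]
contact_force: [0.1, 0.6, 0.2]
grip_width: 0.0854
grip_force: 0.0
```

```bash
python3 -c "
from h import *
need([.43,.205,.2],rpy(180,0,13.9)*Ro.from_rotvec([0,50,0],degrees=True),False)
o=[]
for n,u in (('scene',(272,180)),('top',(480,230))):
    im=vision.get_image(n)[:,:,::-1]; o.append(cv2.resize(im[u[1]-75:u[1]+75,u[0]-100:u[0]+100],(400,300)))
cv2.imwrite('pics/open.png',np.hstack(o))"
```

```text
turn [-0.   10.   -0.01] shift [-0.19 -7.14  1.02] t 11.7 w 0.0854 F [0.1 0.6 0.2] J [-18.  -3.  77.   0. 106.  58.]
```

View pics/open.png

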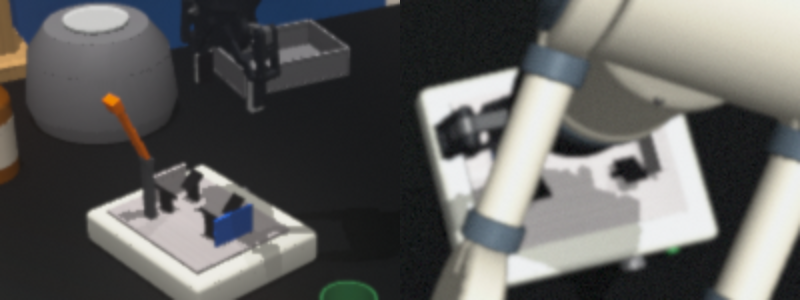

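The keeper leans back past upright, from its hinge at scene crop (150,160) to its grip at (110,100). Now to the bottle.

Request:
move_arm(
  moves=[
    [[0, 0, 0], [-0.02, -0.8, 0], -1],
    [[0, 0, 0], [-0.02, -0.8, 0], -1],
    [[0, 0, 0], [-0.02, -0.8, 0], -1],
    [[0, 0, 0], [-0.02, -0.8, 0], -1],
    [[0, 0, 0], [-0.02, -0.8, 0], -1],
    [[0, 0, 0], [-0.02, -0.8, 0], -1],
    [[0, 0, 0], [-0.02, -0.8, 0], -1],
    [[0, 0, 0], [-0.02, -0.8, 0], -1],
    [[0, 0, 0], [-0.03, -0.74, 0], -1],
  ],
)

```text
time_s: 12.7
tool_pos: [0.4307, 0.2059, 0.2514]
orientation: [-180.0, -0.0, 13.9]
contact_force: [0.1, 0.2, 0.3]
grip_width: 0.0854
grip_force: 0.0
```

Request:
move_arm(
  moves=[
    [[0, 1, 0], [0, 0, 0], -1],
    [[0, 1, 0], [0, 0, 0], -1],
    [[0, 1, 0], [0, 0, 0], -1],
    [[0, 1, 0], [0, 0, 0], -1],
    [[0, 1, 0], [0, 0, 0], -1],
    [[0, 1, 0], [0, 0, 0], -1],
    [[0, 1, 0], [0, 0, 0], -1],
    [[0, 1, 0], [0, 0, 0], -1],
    [[0, 1, 0], [0, 0, 0], -1],
    [[0, 1, 0], [0, 0, 0], -1],
    [[0, 0, 0], [0, 0, 0], -1],
  ],
)

```text
time_s: 13.8
tool_pos: [0.467, 0.2323, 0.2566]
orientation: [178.9, -48.1, 14.1]
contact_force: [-0.7, 0.0, -0.1]
grip_width: 0.0856
grip_force: 0.0
```

```bash
python3 -c "
from h import *
R=rpy(180,0,13.9)*Ro.from_rotvec([0,50,0],degrees=True)
need([.426,.204,.106],R);need([.485,.219,.055],R)"
```

```text
turn [0.18 0.39 0.04] shift [-2.91  0.35  1.22] t 13.8 w 0.0856 F [-0.7  0.  -0.1] J [ 32. -49. 121. -16.  63. 110.]
turn [0.18 0.39 0.04] shift [-2.9   0.34  2.81] t 13.8 w 0.0856 F [-0.7  0.  -0.1] J [ 32. -49. 121. -16.  63. 110.]
```

The inward lean runs into J2's limit, so I'll approach tangentially instead, leaning over the dish and beaker side. Laying the bottle is then a pure pitch.

```bash
python3 -c "
from h import *
R=rpy(180,0,103.9)*Ro.from_rotvec([0,50,0],degrees=True)
need([.4785,.172,.24],R); print(R.as_matrix().round(3))"
```

```text
turn [ 13.75   0.42 -11.79] shift [-1.04 -0.07 -0.73] t 13.8 w 0.0856 F [-0.7  0.  -0.1] J [ 32. -49. 121. -16.  63. 110.]
[[-0.154  0.971 -0.184]
 [ 0.624  0.24   0.744]
 [ 0.766  0.    -0.643]]
```

Request:
move_arm(
  moves=[
    [[0.98, 0.03, -0.84], [0, 0, 0], -1],
    [[0.98, 0.03, -0.84], [0, 0, 0], -1],
    [[0.98, 0.03, -0.84], [0, 0, 0], -1],
    [[0.98, 0.03, -0.84], [0, 0, 0], -1],
    [[0.98, 0.03, -0.84], [0, 0, 0], -1],
    [[0.98, 0.03, -0.84], [0, 0, 0], -1],
    [[0.98, 0.03, -0.84], [0, 0, 0], -1],
    [[0.98, 0.03, -0.84], [0, 0, 0], -1],
    [[0.98, 0.03, -0.84], [0, 0, 0], -1],
    [[0.98, 0.03, -0.84], [0, 0, 0], -1],
    [[0.98, 0.03, -0.84], [0, 0, 0], -1],
    [[0.98, 0.03, -0.84], [0, 0, 0], -1],
    [[0.98, 0.03, -0.84], [0, 0, 0], -1],
    [[0.98, 0.03, -0.84], [0, 0, 0], -1],
    [[0, 0, 0], [0, 0, 0], -1],
  ],
)

```text
time_s: 15.3
tool_pos: [0.4784, 0.2372, 0.2595]
orientation: [-179.2, -50.0, 102.4]
contact_force: [-0.2, -0.0, 0.1]
grip_width: 0.0851
grip_force: 0.0
```

```bash
python3 -c "
from h import *
R=rpy(180,0,103.9)*Ro.from_rotvec([0,50,0],degrees=True)
need([.4785,.172,.107],R); need([.4638,.2314,.0554],R); print(bot.read_state()['tool_pos'])"
```

```text
turn [ 0.06 -0.   -0.19] shift [-3.15 -0.31  0.99] t 15.3 w 0.0851 F [-0.2 -0.   0.1] J [ -5.  -4.  89.  49. 107.  -8.]
turn [ 0.06 -0.   -0.19] shift [-3.15 -0.31  2.59] t 15.3 w 0.0851 F [-0.2 -0.   0.1] J [ -5.  -4.  89.  49. 107.  -8.]
[0.47843719 0.23719775 0.25953766]
```

Request:
move_arm(
  moves=[
    [[0.06, 0, -0.19], [-0.5, -0.05, 0], -1],
    [[0, 0, 0], [-0.5, -0.05, 0], -1],
    [[0, 0, 0], [-0.5, -0.05, 0], -1],
    [[0, 0, 0], [-0.5, -0.05, 0], -1],
    [[0, 0, 0], [-0.5, -0.05, 0], -1],
    [[0, 0, 0], [-0.5, -0.05, 0], -1],
    [[0, 0, 0], [-0.15, 0, 0], -1],
    [[0, 0, 0], [0, 0, 0.4], -1],
    [[0, 0, 0], [0, 0, 0.4], -1],
    [[0, 0, 0], [0, 0, 0], -1],
  ],
)

```text
time_s: 16.3
tool_pos: [0.4781, 0.1667, 0.1135]
orientation: [180.0, -50.0, 103.8]
contact_force: [0.7, -0.0, -0.3]
grip_width: 0.0852
grip_force: 0.0
```

```bash
python3 -c "
from h import *
R=rpy(180,0,103.9)*Ro.from_rotvec([0,50,0],degrees=True)
need([.4638,.2314,.0554],R)
o=[]
for n,u in (('scene',(385,300)),('top',(240,260))):
    im=vision.get_image(n)[:,:,::-1]; o.append(cv2.resize(im[u[1]-75:u[1]+75,u[0]-100:u[0]+100],(400,300)))
cv2.imwrite('pics/pick.png',np.hstack(o))"
```

```text
turn [ 0.02  0.   -0.02] shift [-0.04  0.03  1.76] t 16.3 w 0.0852 F [ 0.7 -0.  -0.3] J [-13.   2.  98.  45. 103. -26.]
```

View pics/pick.png

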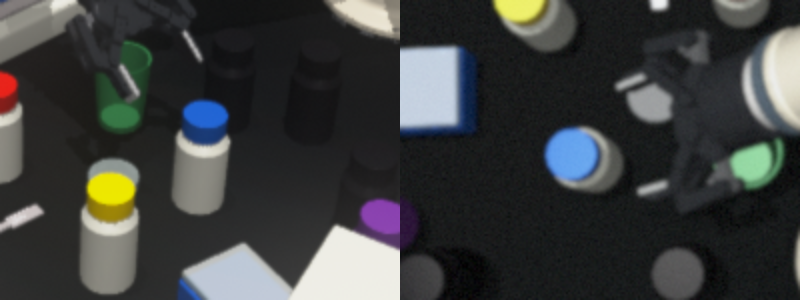

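Fingertips at top crop (630,80) and (653,187) straddle the line to the blue bottle at (575,155). I'll advance and grip.

Request:
move_arm(
  moves=[
    [[0, 0, 0], [-0.04, 0.03, 0.3], -1],
    [[0, 0, 0], [0, 0, 0.3], -1],
    [[0, 0, 0], [0, 0, 0.3], -1],
    [[0, 0, 0], [0, 0, 0.3], -1],
    [[0, 0, 0], [0, 0, 0.3], -1],
    [[0, 0, 0], [0, 0, 0.26], -1],
    [[0, 0, 0], [0, 0, 0], -0.3],
    [[0, 0, 0], [0, 0, 0], 0],
    [[0, 0, 0], [0, 0, 0], 1],
    [[0, 0, 0], [0, 0, 0], 1],
    [[0, 0, 0], [0, 0, 0], 1],
    [[0, 0, 0], [0, 0, 0], 1],
    [[0, 0, 0], [0, 0, 0], 1],
  ],
  force=30,
)

```text
time_s: 17.7
tool_pos: [0.4655, 0.2298, 0.0559]
orientation: [179.8, -49.9, 103.9]
contact_force: [-0.7, -1.1, -0.1]
grip_width: 0.0551
grip_force: 32.0
```

```bash
python3 -c "
from h import *
R=rpy(180,0,103.9)*Ro.from_rotvec([0,50,0],degrees=True)
need([.4638,.2314,.0554],R); s=bot.read_state();print(s['tool_pos'],s['grip_force'],s['wrist_torque'])
need([.529,-.2255,.25],rpy(180,0,103.9)*Ro.from_rotvec([0,-40,0],degrees=True),False)
o=[]
for n,u in (('scene',(385,300)),('top',(240,260))):
    im=vision.get_image(n)[:,:,::-1]; o.append(cv2.resize(im[u[1]-75:u[1]+75,u[0]-100:u[0]+100],(400,300)))
cv2.imwrite('pics/grip.png',np.hstack(o))"
```

```text
turn [ 0.05  0.02 -0.01] shift [ 0.02 -0.02  0.04] t 17.7 w 0.0551 F [-0.7 -1.1 -0.1] J [ -6.   3. 104.  46.  94. -26.]
[0.46547931 0.22979314 0.05585513] 31.989782197633758 [-0.37126709 -0.07458602 -0.01584155]
turn [  0.03 -17.98  -0.04] shift [-2.92 -0.91 -9.5 ] t 17.7 w 0.0551 F [-0.7 -1.1 -0.1] J [ -6.   3. 104.  46.  94. -26.]
```

View pics/grip.png

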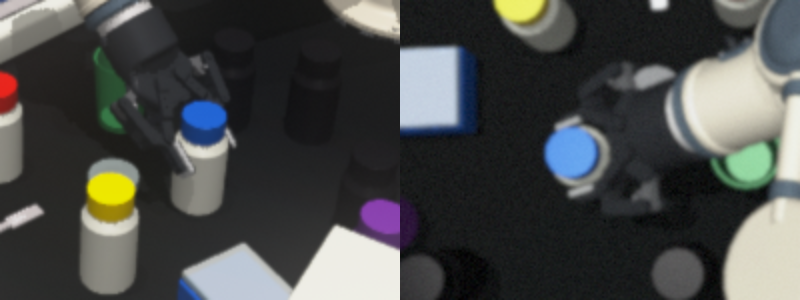

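Bottle held (55.1 mm opening, 32 N) between the pads at top crop (575,155). Lift and carry.

Request:
move_arm(
  moves=[
    [[0, 0, 0], [0.23, 0, -0.19], 1],
    [[0, 0, 0], [0.46, 0, -0.39], 1],
    [[0, 0, 0], [0.46, 0, -0.39], 1],
    [[0, 0, 0], [0.46, 0, -0.39], 1],
    [[0, 0, 0], [0.46, 0, -0.39], 1],
    [[0, 0, 0], [0.46, 0, -0.39], 1],
    [[0, 0, 0], [0.46, 0, -0.39], 1],
    [[0, 0, 0], [-0.37, -0.06, -0.44], 1],
    [[0, 0, 0], [-0.37, -0.06, -0.44], 1],
    [[0, 0, 0], [-0.37, -0.06, -0.44], 1],
    [[0, 0, 0], [-0.37, -0.06, -0.44], 1],
    [[0, 0, 0], [-0.37, -0.06, -0.44], 1],
    [[0, 0, 0], [-0.37, -0.06, -0.44], 1],
    [[0, 0, 0], [-0.37, -0.06, -0.44], 1],
    [[0, 0, 0], [-0.37, -0.06, -0.44], 1],
  ],
)

```text
time_s: 19.3
tool_pos: [0.496, -0.0008, 0.2522]
orientation: [179.9, -49.9, 103.8]
contact_force: [0.2, -0.2, -1.9]
grip_width: 0.0549
grip_force: 32.4
```

Request:
move_arm(
  moves=[
    [[0, -0.5, 0], [0, 0, 0], 1],
    [[0, -1, 0], [0, 0, 0], 1],
    [[0, -1, 0], [0, 0, 0], 1],
    [[0, -1, 0], [0, 0, 0], 1],
    [[0, -1, 0], [0, 0, 0], 1],
    [[0, -1, 0], [0, 0, 0], 1],
    [[0, -1, 0], [0, 0, 0], 1],
    [[0, -1, 0], [0, 0, 0], 1],
    [[0, -1, 0], [0, 0, 0], 1],
    [[0, -1, 0], [0, 0, 0], 1],
    [[0, -1, 0], [0, 0, 0], 1],
    [[0, -1, 0], [0, 0, 0], 1],
    [[0, -1, 0], [0, 0, 0], 1],
    [[0, -1, 0], [0, 0, 0], 1],
    [[0, -1, 0], [0, 0, 0], 1],
    [[0, -1, 0], [0, 0, 0], 1],
    [[0, -1, 0], [0, 0, 0], 1],
    [[0, -1, 0], [0, 0, 0], 1],
    [[0, -0.5, 0], [0, 0, 0], 1],
  ],
)

```text
time_s: 21.2
tool_pos: [0.4953, 0.0015, 0.251]
orientation: [179.9, 40.1, 103.7]
contact_force: [0.3, 1.3, -2.9]
grip_width: 0.055
grip_force: 32.5
```

```bash
cat > place.py <<'E'
from h import *
R=rpy(180,0,103.9)*Ro.from_rotvec([0,-40,0],degrees=True)
y=np.array([-.2402,.9707,0]); c=np.array([.529,-.2255,.105])
t=c-.0016*y-[0,0,.0155]
need(t+[0,0,.08],R); need(t,R); s=bot.read_state();print(s['tool_pos'],s['grip_force'])
print("world up in tool",R.inv().apply([0,0,1]).round(3))
E
python3 place.py
```

```text
turn [-0.01  0.03 -0.03] shift [-2.48 -0.44  4.21] t 21.2 w 0.055 F [ 0.3  1.3 -2.9] J [ 22. -12.  93. -41. 102.   1.]
turn [-0.01  0.03 -0.03] shift [-1.45 -0.44  5.43] t 21.2 w 0.055 F [ 0.3  1.3 -2.9] J [ 22. -12.  93. -41. 102.   1.]
[0.49533273 0.00148677 0.25096114] 32.45878613786772
world up in tool [-0.643  0.    -0.766]
```

Request:
move_arm(
  moves=[
    [[0, 0, 0], [-0.25, -0.04, 0.42], 1],
    [[0, 0, 0], [-0.25, -0.04, 0.42], 1],
    [[0, 0, 0], [-0.25, -0.04, 0.42], 1],
    [[0, 0, 0], [-0.25, -0.04, 0.42], 1],
    [[0, 0, 0], [-0.25, -0.05, 0.42], 1],
    [[0, 0, 0], [-0.25, -0.05, 0.42], 1],
    [[0, 0, 0], [-0.25, -0.05, 0.42], 1],
    [[0, 0, 0], [-0.25, -0.05, 0.42], 1],
    [[0, 0, 0], [-0.25, -0.05, 0.42], 1],
    [[0, 0, 0], [-0.23, -0.03, 0.43], 1],
    [[0, 0, 0], [0, 0, 0], 1],
  ],
)

```text
time_s: 22.3
tool_pos: [0.5281, -0.2303, 0.1687]
orientation: [180.0, 40.0, 103.5]
contact_force: [-0.2, -0.3, -3.2]
grip_width: 0.0549
grip_force: 33.0
```

```bash
python3 place.py; python3 -c "
from h import *
o=[]
for n,u in (('scene',(272,190)),('top',(470,240))):
    im=vision.get_image(n)[:,:,::-1].copy(); p=(.529,-.2255,np.radians(13.9))
    for Q in ([0,0,0],[0,.0575,.0],[0,-.0575,.0],[0,0,.08],[0,.0575,.08],[0,-.0575,.08]):
        v=proj(n,mixer(p,Q))[0]; cv2.circle(im,tuple(int(k*8) for k in v),6,(0,0,255),-1,shift=3)
    o.append(cv2.resize(im[u[1]-75:u[1]+75,u[0]-100:u[0]+100],(400,300)))
cv2.imwrite('pics/over.png',np.hstack(o))"
```

```text
turn [-0.05 -0.01 -0.07] shift [ 0.03  0.04 -0.05] t 22.3 w 0.0549 F [-0.2 -0.3 -3.2] J [ -6. -13. 102. -38.  78. -16.]
turn [-0.05 -0.01 -0.07] shift [1.06 0.04 1.18] t 22.3 w 0.0549 F [-0.2 -0.3 -3.2] J [ -6. -13. 102. -38.  78. -16.]
[ 0.52812259 -0.23025698  0.16871465] 32.981447477359325
world up in tool [-0.643  0.    -0.766]
```

View pics/over.png

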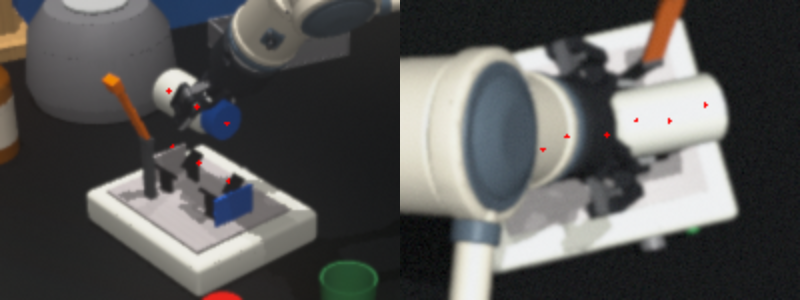

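The bottle is level over the cradle: foot at scene crop (170,90), blue cap at (222,120) on the blue-plate side, and the overlay points agree. Lower it.

Request:
move_arm(
  moves=[
    [[-0.05, 0, -0.07], [0.03, 0.04, -0.02], 1],
    [[0, 0, 0], [0.13, 0, 0.15], 1],
    [[0, 0, 0], [0.13, 0, 0.15], 1],
    [[0, 0, 0], [0.13, 0, 0.15], 1],
    [[0, 0, 0], [0.13, 0, 0.15], 1],
    [[0, 0, 0], [0.13, 0, 0.15], 1],
    [[0, 0, 0], [0.13, 0, 0.15], 1],
    [[0, 0, 0], [0.13, 0, 0.15], 1],
    [[0, 0, 0], [0, 0, 0], 1],
  ],
)

```text
time_s: 23.3
tool_pos: [0.5299, -0.2253, 0.0982]
orientation: [-179.8, 40.0, 104.2]
contact_force: [0.2, 0.0, -2.3]
grip_width: 0.0549
grip_force: 33.0
```

```bash
python3 place.py
```

```text
turn [0.01 0.   0.05] shift [-0.94 -0.02 -1.07] t 23.3 w 0.0549 F [ 0.2  0.  -2.3] J [ -6. -10. 107. -40.  72. -11.]
turn [0.01 0.   0.05] shift [ 0.09 -0.02  0.15] t 23.3 w 0.0549 F [ 0.2  0.  -2.3] J [ -6. -10. 107. -40.  72. -11.]
[ 0.52993937 -0.22533257  0.09815848] 32.98291084589437
world up in tool [-0.643  0.    -0.766]
```

Request:
move_arm(
  moves=[
    [[0, 0, 0], [0.03, 0, 0.05], 1],
    [[0, 0, 0], [0.03, 0, 0.05], 1],
    [[0, 0, 0], [0, 0, 0], 1],
  ],
)

```text
time_s: 23.6
tool_pos: [0.5312, -0.2265, 0.0948]
orientation: [179.9, 40.1, 104.1]
contact_force: [-0.5, -0.2, -1.9]
grip_width: 0.0549
grip_force: 33.0
```

Request:
move_arm(
  moves=[
    [[0, 0, 0], [0.03, 0, 0.04], 1],
    [[0, 0, 0], [0, 0, 0], 1],
  ],
)

```text
time_s: 23.8
tool_pos: [0.5312, -0.2266, 0.0922]
orientation: [179.9, 40.1, 104.1]
contact_force: [-0.8, -0.0, -2.6]
grip_width: 0.0552
grip_force: 33.0
```

Request:
move_arm(
  moves=[
    [[0, 0, 0], [0.03, 0, 0.04], 1],
    [[0, 0, 0], [0, 0, 0], 1],
  ],
)

```text
time_s: 24.0
tool_pos: [0.5312, -0.2267, 0.0896]
orientation: [179.9, 40.1, 104.1]
contact_force: [1.0, -0.9, -2.4]
grip_width: 0.055
grip_force: 33.0
```

Request:
move_arm(
  moves=[
    [[0, 0, 0], [0.02, 0, 0.03], 1],
    [[0, 0, 0], [0, 0, 0], 1],
  ],
)

```text
time_s: 24.2
tool_pos: [0.5318, -0.2269, 0.0888]
orientation: [179.8, 40.1, 104.1]
contact_force: [1.1, 0.1, -0.6]
grip_width: 0.0554
grip_force: 33.0
```

Request:
move_arm(
  moves=[
    [[0, 0, 0], [0.02, 0, 0.03], 1],
    [[0, 0, 0], [0, 0, 0], 1],
    [[0, 0, 0], [0, 0, 0], 0.2],
    [[0, 0, 0], [0, 0, 0], 0],
    [[0, 0, 0], [0, 0, 0], -0.5],
    [[0, 0, 0], [0, 0, 0], -0.6],
    [[0, 0, 0], [0, 0, 0], -0.6],
  ],
)

```text
time_s: 24.9
tool_pos: [0.5311, -0.2271, 0.086]
orientation: [180.0, 40.1, 104.1]
contact_force: [0.1, -0.4, -0.3]
grip_width: 0.0679
grip_force: 0.0
```

```bash
python3 place.py; python3 -c "
from h import *
o=[]
for n,u in (('scene',(272,190)),('top',(470,240))):
    im=vision.get_image(n)[:,:,::-1].copy(); p=(.529,-.2255,np.radians(13.9))
    for Q in ([0,.0575,.0],[0,-.0575,.0]):
        v=proj(n,mixer(p,Q))[0]; cv2.circle(im,tuple(int(k*8) for k in v),6,(0,0,255),-1,shift=3)
    o.append(cv2.resize(im[u[1]-75:u[1]+75,u[0]-100:u[0]+100],(400,300)))
cv2.imwrite('pics/laid.png',np.hstack(o))"
```

```text
turn [0.04 0.02 0.03] shift [-1.07 -0.03 -1.29] t 24.9 w 0.0679 F [ 0.1 -0.4 -0.3] J [ -6. -10. 108. -40.  71. -10.]
turn [0.04 0.02 0.03] shift [-0.04 -0.03 -0.06] t 24.9 w 0.0679 F [ 0.1 -0.4 -0.3] J [ -6. -10. 108. -40.  71. -10.]
[ 0.53114287 -0.22712491  0.08595564] 0.0
world up in tool [-0.643  0.    -0.766]
```

View pics/laid.png

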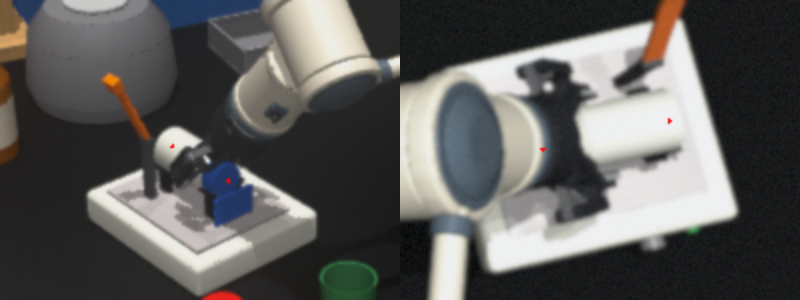

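The bottle lies in the cradle, cap at the blue plate (scene crop (222,182)), and the fingers are open. Now retreat along the tool.

Request:
move_arm(
  moves=[
    [[0, 0, 0], [0, 0, 0], -0.8],
    [[0, 0, 0], [0, 0, -0.2], -0.8],
    [[0, 0, 0], [0, 0, -0.4], -0.8],
    [[0, 0, 0], [0, 0, -0.5], -0.9],
    [[0, 0, 0], [0, 0, -0.6], -1],
    [[0, 0, 0], [0, 0, -0.6], -1],
    [[0, 0, 0], [0, 0, -0.6], -1],
    [[0, 0, 0], [0, 0, -0.6], -1],
    [[0, 0, 0], [0, 0, 0], -1],
  ],
)

```text
time_s: 25.9
tool_pos: [0.5048, -0.1159, 0.225]
orientation: [179.4, 40.2, 103.9]
contact_force: [0.5, 0.5, 0.4]
grip_width: 0.0854
grip_force: 0.0
```

```bash
python3 -c "
from h import *
need([.6359,-.2418,.26],rpy(180,0,13.9)); print(bot.read_state()['tool_pos'])
p=(.529,-.2255,np.radians(13.9)); pts={}
for n in C:
    im=vision.get_image(n)
    for q,L in(('sample_mid',[0,0,0]),('sample_cap',[0,.0575,0]),('keeper_grip',grip(2.08)),('keeper_hinge',[.048,-.0425,.035])):
        e=proj(n,mixer(p,L))[0]; ds=[np.array(d['point'])*[640,480] for d in vision.tip_of(n,q)]
        ds=[d for d in ds if np.hypot(*(d-e))<40]; print(n,q,e.round(1),[(d-e).round(1).tolist() for d in ds])
        if ds: pts[n,q]=ds[0]
for q in('sample_mid','sample_cap','keeper_grip'):
    if ('scene',q) in pts and ('top',q) in pts:
        X,_=tri(pts['scene',q],pts['top',q]); d=X-[.529,-.2255,.105]; print(q,'local',(d@[.9707,.2402,0]).round(4),(d@[-.2402,.9707,0]).round(4),d[2].round(4))
"
```

```text
turn [ 6.38  6.19 17.23] shift [ 1.94  3.07 -0.7 ] t 25.9 w 0.0854 F [0.5 0.5 0.4] J [  8. -17. 100. -40.  91.  -9.]
[ 0.50479416 -0.1158775   0.22502871]
scene sample_mid [271.2 196. ] [[-0.3, 3.3]]
scene sample_cap [285.6 204.8] [[-0.5, -2.9]]
scene keeper_grip [226.5 158.1] [[-0.1, -0.5]]
scene keeper_hinge [245.2 183.8] [[-1.3, 0.4], [-18.0, -26.3]]
top sample_mid [472.8 232.1] [[-0.2, 1.5]]
top sample_cap [441.2 239.3] [[-5.5, 0.4]]
top keeper_grip [506.6 154.2] [[0.5, 1.5]]
top keeper_hinge [495.7 196.6] [[2.3, -0.5]]
sample_mid local -0.0015 -0.0029 -0.0118
sample_cap local 0.0026 0.0681 0.0126
keeper_grip local 0.0948 -0.0431 0.1221
```

Numbers agree: the keeper is at about 2.06 rad and the bottle is in place. Next, turn the tool down and go to the keeper.

Request:
move_arm(
  moves=[
    [[0.32, 0.31, 0.86], [0, 0, 0], -1],
    [[0.32, 0.31, 0.86], [0, 0, 0], -1],
    [[0.32, 0.31, 0.86], [0, 0, 0], -1],
    [[0.32, 0.31, 0.86], [0, 0, 0], -1],
    [[0.32, 0.31, 0.86], [0, 0, 0], -1],
    [[0.32, 0.31, 0.86], [0, 0, 0], -1],
    [[0.32, 0.31, 0.86], [0, 0, 0], -1],
    [[0.32, 0.31, 0.86], [0, 0, 0], -1],
    [[0.32, 0.31, 0.86], [0, 0, 0], -1],
    [[0.32, 0.31, 0.86], [0, 0, 0], -1],
    [[0.32, 0.31, 0.86], [0, 0, 0], -1],
    [[0.32, 0.31, 0.86], [0, 0, 0], -1],
    [[0.32, 0.31, 0.86], [0, 0, 0], -1],
    [[0.32, 0.31, 0.86], [0, 0, 0], -1],
    [[0.32, 0.31, 0.86], [0, 0, 0], -1],
    [[0.32, 0.31, 0.86], [0, 0, 0], -1],
    [[0.32, 0.31, 0.86], [0, 0, 0], -1],
    [[0.32, 0.31, 0.86], [0, 0, 0], -1],
    [[0.32, 0.31, 0.86], [0, 0, 0], -1],
    [[0.3, 0.3, 0.86], [0, 0, 0], -1],
  ],
)

```text
time_s: 28.4
tool_pos: [0.5036, -0.1182, 0.2199]
orientation: [-179.9, 0.5, 13.7]
contact_force: [-0.2, -0.6, -0.1]
grip_width: 0.0854
grip_force: 0.0
```

```bash
python3 -c "
from h import *
need([.6359,-.2418,.275],rpy(180,0,13.9)); print(bot.read_state()['tool_pos'])"
```

```text
turn [-0.02  0.11 -0.05] shift [ 1.97  3.04 -1.1 ] t 28.4 w 0.0854 F [-0.2 -0.6 -0.1] J [-17.  -7.  84.  -0. 104.  59.]
[ 0.50363677 -0.11818005  0.21985254]
```

Request:
move_arm(
  moves=[
    [[-0.02, 0.11, -0.05], [0, 0, -0.55], -1],
    [[0, 0, 0], [0, 0, -0.55], -1],
    [[0, 0, 0], [0.25, 0.4, 0], -1],
    [[0, 0, 0], [0.25, 0.4, 0], -1],
    [[0, 0, 0], [0.25, 0.4, 0], -1],
    [[0, 0, 0], [0.25, 0.4, 0], -1],
    [[0, 0, 0], [0.25, 0.4, 0], -1],
    [[0, 0, 0], [0.25, 0.4, 0], -1],
    [[0, 0, 0], [0.25, 0.4, 0], -1],
    [[0, 0, 0], [0.22, 0.24, 0], -1],
    [[0, 0, 0], [0, 0, 0], -1],
  ],
)

```text
time_s: 29.5
tool_pos: [0.6372, -0.2426, 0.2729]
orientation: [-180.0, 0.1, 14.0]
contact_force: [-0.2, -0.5, -1.1]
grip_width: 0.0856
grip_force: 0.0
```

```bash
python3 -c "
from h import *
need([.6359,-.2418,.208],rpy(180,0,13.9)); print(bot.read_state()['tool_pos'])"
```

```text
turn [-0.01  0.03  0.03] shift [-0.02 -0.02  1.3 ] t 29.5 w 0.0856 F [-0.2 -0.5 -1.1] J [-24.  20.  50.  -0. 111.  52.]
[ 0.63720631 -0.24256842  0.27293498]
```

Request:
move_arm(
  moves=[
    [[0, 0, 0], [-0.02, -0.02, 0.4], -1],
    [[0, 0, 0], [0, 0, 0.4], -1],
    [[0, 0, 0], [0, 0, 0.3], -1],
    [[0, 0, 0], [0, 0, 0.2], -1],
    [[0, 0, 0], [0, 0, 0], 0.5],
    [[0, 0, 0], [0, 0, 0], 1],
    [[0, 0, 0], [0, 0, 0], 1],
    [[0, 0, 0], [0, 0, 0], 1],
    [[0, 0, 0], [0, 0, 0], 1],
    [[0, 0, 0], [0, 0, 0], 1],
  ],
  force=25,
)

```text
time_s: 30.5
tool_pos: [0.6359, -0.2416, 0.2117]
orientation: [179.8, -0.1, 14.1]
contact_force: [2.6, -5.2, 3.0]
grip_width: 0.0217
grip_force: 28.1
```

Request:
move_arm(
  moves=[
    [[0, 0, 0], [-0.22, 0, -0.11], 1],
    [[0, 0, 0], [-0.24, 0, -0.08], 1],
    [[0, 0, 0], [-0.24, 0, -0.05], 1],
    [[0, 0, 0], [-0.25, 0, -0.02], 1],
    [[0, 0, 0], [-0.25, 0, 0.01], 1],
    [[0, 0, 0], [-0.25, 0, 0.04], 1],
    [[0, 0, 0], [-0.24, 0, 0.07], 1],
    [[0, 0, 0], [-0.23, 0, 0.1], 1],
    [[0, 0, 0], [-0.21, 0, 0.13], 1],
    [[0, 0, 0], [-0.2, 0, 0.16], 1],
    [[0, 0, 0], [-0.17, 0, 0.18], 1],
    [[0, 0, 0], [-0.15, 0, 0.2], 1],
    [[0, 0, 0], [-0.12, 0, 0.22], 1],
    [[0, 0, 0], [-0.1, 0, 0.23], 1],
    [[0, 0, 0], [0, 0, 0], 1],
  ],
)

```text
time_s: 32.0
tool_pos: [0.4951, -0.2769, 0.1553]
orientation: [179.9, 0.1, 14.0]
contact_force: [-1.5, -6.8, 2.3]
grip_width: 0.0214
grip_force: 28.6
```

Request:
move_arm(
  moves=[
    [[0, 0, 0], [-0.07, 0, 0.24], 1],
    [[0, 0, 0], [-0.04, 0, 0.25], 1],
    [[0, 0, 0], [0, 0, 0.1], 1],
    [[0, 0, 0], [0, 0, 0], 1],
  ],
)

```text
time_s: 32.4
tool_pos: [0.4902, -0.2781, 0.1258]
orientation: [179.9, 0.1, 14.1]
contact_force: [-1.7, -7.1, 1.0]
grip_width: 0.0214
grip_force: 29.4
```

Request:
move_arm(
  moves=[
    [[0, 0, 0], [0, 0, 0.06], 1],
    [[0, 0, 0], [0, 0, 0], 1],
  ],
)

```text
time_s: 32.6
tool_pos: [0.4902, -0.2781, 0.1235]
orientation: [179.9, 0.1, 14.1]
contact_force: [-2.5, -7.7, 1.7]
grip_width: 0.0218
grip_force: 29.5
```

Request:
move_arm(
  moves=[
    [[0, 0, 0], [0, 0, 0.06], 1],
    [[0, 0, 0], [0, 0, 0], 1],
  ],
)

```text
time_s: 32.8
tool_pos: [0.4903, -0.2782, 0.1231]
orientation: [179.8, 0.0, 14.1]
contact_force: [-6.7, -4.4, 10.1]
grip_width: 0.0217
grip_force: 30.6
```

Request:
move_arm(
  moves=[
    [[0, 0, 0], [0, 0, 0.03], 1],
    [[0, 0, 0], [0, 0, 0], 1],
    [[0, 0, 0], [0, 0, 0], 0.3],
    [[0, 0, 0], [0, 0, 0], -0.5],
    [[0, 0, 0], [0, 0, 0], -1],
    [[0, 0, 0], [0, 0, 0], -1],
    [[0, 0, 0], [0, 0, -0.2], -1],
    [[0, 0, 0], [0, 0, -0.4], -1],
    [[0, 0, 0], [0, 0, -0.6], -1],
    [[0, 0, 0], [0, 0, -0.6], -1],
    [[0, 0, 0], [-0.4, 0, -0.3], -1],
    [[0, 0, 0], [-0.6, 0, 0], -1],
    [[0, 0, 0], [-0.6, 0, 0], -1],
    [[0, 0, 0], [0, -0.7, 0], -1],
    [[0, 0, 0], [0, -0.7, 0], -1],
    [[0, 0, 0], [0, -0.7, 0], -1],
    [[0, 0, 0], [0, -0.7, 0], -1],
  ],
)

```text
time_s: 34.5
tool_pos: [0.3785, -0.1595, 0.2249]
orientation: [179.9, -0.0, 14.1]
contact_force: [0.6, 0.6, 0.2]
grip_width: 0.0852
grip_force: 0.0
```

```bash
cat > chk.py <<'E'
from h import *
p=(.529,-.2255,np.radians(13.9)); pts={}
for n in C:
    im=vision.get_image(n)
    hsv=cv2.cvtColor(im,cv2.COLOR_RGB2HSV); k=cv2.inRange(hsv,(8,180,100),(20,255,255))
    u=proj(n,mixer(p,[0,-.04,.035]))[0]; yy,xx=np.nonzero(k); s=np.hypot(xx-u[0],yy-u[1])<45; P=np.c_[xx,yy][s]
    pts[n,'bar']=P.mean(0); print(n,"orange n",len(P),"mean",P.mean(0).round(1),"model a=0",proj(n,mixer(p,grip(0,.055)))[0].round(1),"a=.2",proj(n,mixer(p,grip(.2,.055)))[0].round(1))
    for q,L in(('sample_mid',[0,0,0]),('sample_cap',[0,.0575,0]),('keeper_grip',grip(0))):
        e=proj(n,mixer(p,L))[0]; ds=[np.array(d['point'])*[640,480] for d in vision.tip_of(n,q)]
        ds=[d for d in ds if np.hypot(*(d-e))<30]; print(n,q,[(d-e).round(1).tolist() for d in ds])
        if ds: pts[n,q]=ds[0]
    cv2.imwrite(f"pics/end_{n}.png",im[:,:,::-1])
for q in('sample_mid','sample_cap','keeper_grip','bar'):
    if ('scene',q) in pts and ('top',q) in pts:
        X,_=tri(pts['scene',q],pts['top',q]); d=X-[.529,-.2255,.105]; print(q,'local',(d@[.9707,.2402,0]).round(4),(d@[-.2402,.9707,0]).round(4),d[2].round(4))
s=bot.read_state(); print(s['time_s'],s['tool_pos'],s['contact_force'])
E
python3 chk.py
```

```text
scene orange n 220 mean [265.4 175.5] model a=0 [262.6 176.9] a=.2 [262.1 173.3]
scene sample_mid [[-0.7, 1.6]]
scene sample_cap [[-1.2, -1.4]]
scene keeper_grip [[1.0, 1.4]]
top orange n 22 mean [506.9 246.6] model a=0 [504.4 227.4] a=.2 [506.6 225.8]
top sample_mid [[-1.0, -0.2]]
top sample_cap [[-2.6, 0.3]]
top keeper_grip [[0.7, -2.5]]
sample_mid local 0.0013 -0.0002 -0.0046
sample_cap local 0.0017 0.0618 0.0054
keeper_grip local -0.0497 -0.044 0.0328
bar local -0.0352 -0.0469 0.0227
34.9 [ 0.37918405 -0.16131355  0.22405816] [-0.16992482 -0.52976454 -0.76969505]
```

```bash
python3 -c "
from station import bot
print(bot.hand_in())"
```

```text
the job is handed in; nothing more can be done
None
```

I handed the job in with the blue-capped bottle lying in the cradle, cap at the blue plate, and the keeper shut over it. My last camera fit put the bottle within about 5 mm of the cradle point and the keeper grip at its shut position. The hand-in call returned no verdict.

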